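# Press the proud drill home in the drill index and shut its lid

### The arm

A 6-joint arm with a two-finger parallel gripper is mounted at the origin on a cart in front of the work surface, level with it; the furniture and walls round the work are solid. World frame = base frame: x ahead of the robot, y to its left, z up, the work surface at z = 0. Lengths are in m, angles in rad, forces in N, time in s.
With the tool pointing down it reaches from about 0.3 to 0.775 m from the base axis. Payload 14.6 kg.
Tool frame: the origin (TCP) lies at the very end of the fingers, on their centre line; the grasp point (between the pads) lies 19 mm behind it (bot.grip_depth is the distance from the TCP to the grasp point, in m); z points along the fingers, y is the line along which they close (so a half turn about z gives the same grasp; the last joint's range is limited). The gripper opens to 94 mm and grips with 3 to 60 N. Pads are 16 mm wide; open, the fingers measure 119 mm over their backs; the gripper's body (75 mm by 177 mm) begins 78 mm behind the grasp point.
Start: joints at [-1.205, 0.3, 1.521, -0, 1.321, -0.067], TCP at [0.231, -0.499, 0.205] pointing down, gripper open.
Joint ranges: [-3.03, 3.03], [-0.79, 2.21], [0.23, 2.52], [-1.04, 4.18], [0, 3.07], [-2.55, 2.55]. Speed limits (rad/s): [2.22, 2.22, 2.57, 3.14, 3.14, 3.14].

### API

Orientations are given as a unit quaternion [w, x, y, z].
In Python, from cell import monitor, read_camera, camera_params, bot gives the robot as it stands. The module is installed in compiled form; this text tells all that it offers.
- The arm moves only by the shell command python3 -m creep 'ROWS' [FORCE]. ROWS is JSON, one flat list of numbers, 5 for each row, row after row: the opening, from -1 (shut) to 1 (fully open), then the shift along the tool's x, y, z in cm, then the turn about the tool's z in rad. A call has exactly 5 rows; each row shifts and turns the commanded pose from where the row before left it, along the tool's axes as they then stand; what a row does not reach is not made up. A row lasts 1/8 s, in which the tool goes at most 62.5 mm and 10.7 degrees, less where a joint would pass 70% of its speed; a pose out of reach is approached as far as the arm can. A call is refused whole if a number of a shift passes 6.25 or a number of a turn 0.188, either way. A call with a gripper value outside its range is refused whole. The fingers move at their own pace and stop on an object; FORCE is the grip in N (left out, the last holds). Time passes only in rows, so rows that do not move let the fingers close, or fill a call up. It gives the time, the measured TCP pose, the force, the opening and the grip force at its end, in the units of the state.
- monitor.get_obs(): the state, without advancing time (a new reading comes with each control period).
- read_camera(name): name is "side" or "top" or "wrist"; returns the picture (480x640x3 uint8, blue, green, red); there is no depth.
- camera_params(name): a dict with "camera_matrix" (3x3 intrinsics, pixels), "rvec" (rotation vector, rad) and "tvec" (3), from world to camera coordinates, as OpenCV has them. Camera axes: x right, y down, z forward; pixel columns grow to the right and rows downward; lengths in m; the calibration is good to about 2 mm. A picture is of the moment at which its call begins: read the wrist's pose just before it. camera_params takes no time and is no camera call; for the wrist camera it gives the pose at the moment of the call.
- bot.close_job(): hands the job in; it is judged then, once.
The state is a dict: "t": time; "joint_positions": joint angles; "joint_vel": joint speeds; "effort": joint torques, N m; "tcp_pos": TCP position; "eef_rot": TCP orientation; "wrist_force": force on the tool from outside, world axes, zero at the start; "wrist_torque": the same for the moment, N m; "gripper_width": opening from 0.0 (shut) to 1.0 (fully open); "gripper_force": force on a finger pad.
Only numpy, scipy, OpenCV 4.12 (cv2) and the standard library are available. Lean on these libraries where they do the work, as an engineer would, in place of code of your own. Each camera call takes 0.05 s, during which the arm holds its last target. There are 200 camera calls.

### The job

In one of the two open drawers stands a red drill case with its lid up, and one drill in its front row sticks up well above all the others, so the lid would foul it. Press that drill straight down with a fingertip until it is fully home, without leaning on the other drills; then, with the fingertips, push the lid over and gently shut. Do not pull the drill out, do not lift the case or push it along the drawer, leave everything else alone, and finish with the hand clear.

Things in the scene. Friction and masses are not known exactly. Their poses are not given: they have to be found in the camera images.
- drill_case: Red steel drill case standing loose (about 0.75 kg) on the drawer's floor, tray 113 mm (x) by 170 mm (y), rim 38 mm high. Origin: centre of its underside. Its x axis points from its front to the hinge (away from the robot, within 0.3 rad), y along the hinge to the left, z up. Its drills stand in two rows along y, 17.5 mm in front of and behind the middle.
- drill (a joint): How far (m) the proud drill stands above its home place: 0 is fully home (stop), starts at about 0.02. It slides straight up and down in a tight hole: about 3 N moves it and it stays where it is left.
- drill_top (a point): Centre of the upper end of the proud drill: a bright steel round shank of 10 mm diameter in the front row, 17.5 mm in front of and 35 mm right (-y) of the case's middle. Home it is 37 mm above the case's underside, just under the rim, and 3 mm above the other drills.
- other_drills: All the other drills of the case, round steel shanks 1 to 13 mm thick, fixed, ends 34 mm above the case's underside, 11.65 mm from one to the next. Same origin and axes as the case. Do not lean on them.
- drill_case_lid (a joint): Lid angle (rad): 0 shut, 1.57 upright, at most 1.83 leaning back; starts 1.55 to 1.75. Friction holds it where it is left above about 1.0; below that it sinks shut slowly by its own weight. Less than 1 N at its free edge moves it. A proud drill stops it.
- case_hinge (a point): Middle of the lid's hinge line, at the case's back: 54 mm behind its middle, 38.5 mm above its underside, axis along the case's y. The lid is a red pan 170 mm along the hinge, reaching 108 mm from the hinge to its free edge, 15 mm deep: shut, its flat outside lies 15 mm above the hinge line, 54 mm above the case's underside; upright, the outside faces away from the robot, 15 mm behind the hinge, and the free edge is 147 mm up.
- clamp_fixture: light steel drilling fixture with a toggle clamp and an upright red handle, 70x147x121 mm; it lies in the other drawer. Origin at the middle of its underside. Leave alone.
- tape_roll: roll of black tape lying flat, 58 mm across, 18 mm high, near the back of the left drawer. Origin at the centre of its underside. Leave alone.
- bolt: hexagon bolt standing on its head, 24x27x61 mm, near the back of the left drawer. Origin at the centre of its underside. Leave alone.
- strap_clamp: black slotted strap clamp lying flat, 28x102x14 mm, near the back of the right drawer. Origin at the centre of its underside. Leave alone.
- centre_punch: steel centre punch lying across the drawer, 13x112x13 mm, near the back of the right drawer. Origin at the centre of its underside. Leave alone.
- stud: threaded steel stud lying across the drawer, 12x85x12 mm, at the very front of the left drawer. Origin at the centre of its underside. Leave alone.
- marker: marker pen, white with a black cap, lying across the drawer, 13x130x15 mm, at the very front of the right drawer. Origin at the centre of its underside. Leave alone.

How it is judged:
On the way, in this order (a step that is already met when the one before it is completed fails the run):
1. the proud drill is pressed home (within 2 mm) while the lid still stands open (value of joint drill below 0.002 m and value of joint drill_case_lid above 1 rad), for 0.2 s.
2. the lid is shut (value of joint drill_case_lid below 0.04 rad), for 0.2 s.
At the end, for the whole second after the job is handed in: the drill is home (within 2 mm), the lid is shut (within 0.04 rad), the case stands flat and at rest within 30 mm of where it stood, and the fixture, tape, bolt, stud, marker, strap clamp and punch are within 15 mm of where they were (value of joint drill below 0.002 m and value of joint drill_case_lid below 0.04 rad and distance of drill_case from where it was at the start of the episode below 0.03 m and angle between drill_case's own z axis and vertical below 0.03 rad and linear speed of drill_case below 0.02 m/s and distance of each of clamp_fixture, tape_roll, bolt, strap_clamp, centre_punch, stud, marker from where it was at the start of the episode below 0.015 m); the robot touches nothing.
It fails at once if the other drills are pressed with more than 6 N (contact force between the fingers and other_drills above 6 N).
It fails at once if the fingers press the drill with more than 35 N, or the case or lid with more than 60 N (contact force between the fingers and drill above 35 N or contact force between the fingers and drill_case above 60 N).
It fails at once if the drill is pulled up, or the case is lifted, tipped or shoved more than 30 mm (value of joint drill above 0.025 m or height (world z) of drill_case above 0.012 m or angle between drill_case's own z axis and vertical above 0.12 rad or distance of drill_case from where it was at the start of the episode above 0.03 m).
It fails at once if the lid is slammed (faster than 4 rad/s) (velocity of joint drill_case_lid below -4 rad/s).
It fails at once if the fixture, tape, bolt, stud, marker, strap clamp or punch is moved more than 15 mm (distance of any of clamp_fixture, tape_roll, bolt, strap_clamp, centre_punch, stud, marker from where it was at the start of the episode above 0.015 m).
It also fails if it takes over 51 s, if anything falls off the work surface, if the arm or the gripper's body presses on something with over 40 N, if the wrist force passes 120 N, or if a joint passes its speed limit or range.

## Working session

There is one attempt and no reset: what is moved stays moved. The work goes in short steps, Python scripts to look and compute and a shell command to move; the robot and the scene stay as the last step left them, time stands still between calls to the robot, and variables do not carry over. Pictures are saved under pics/ and viewed, at most 10 in all, crops included, and the job is handed in when it is done.

```bash
mkdir -p pics; python3 - <<'E'
from cell import monitor, read_camera, camera_params, bot
import cv2
for n in ("side","top"):
    cv2.imwrite(f"pics/{n}0.png",read_camera(n)); p=camera_params(n); print(n,p)
o=monitor.get_obs(); print(o['t'],o['tcp_pos'],o['eef_rot'],o['wrist_force'],o['gripper_width'])
E
```

```text
side {'camera_matrix': array([[600.05799398,   0.        , 312.79455812],
       [  0.        , 600.05799398, 241.63020425],
       [  0.        ,   0.        ,   1.        ]]), 'rvec': array([ 0.63792271, -2.61968333,  1.17828039]), 'tvec': array([0.44986105, 0.15081   , 0.98036055])}
top {'camera_matrix': array([[489.05341369,   0.        , 319.49242806],
       [  0.        , 489.05341369, 233.71726313],
       [  0.        ,   0.        ,   1.        ]]), 'rvec': array([ 2.17501031, -2.15900016,  0.15721364]), 'tvec': array([0.02673044, 0.52036137, 0.85224222])}
0.1 [ 0.23059281 -0.4990649   0.2049534 ] [-5.08085353e-04  9.76676632e-01  2.14714913e-01 -7.19685582e-05] [ 0.45032207 -0.6192328   0.73527907] 0.9971951755320878
```

View pics/side0.png

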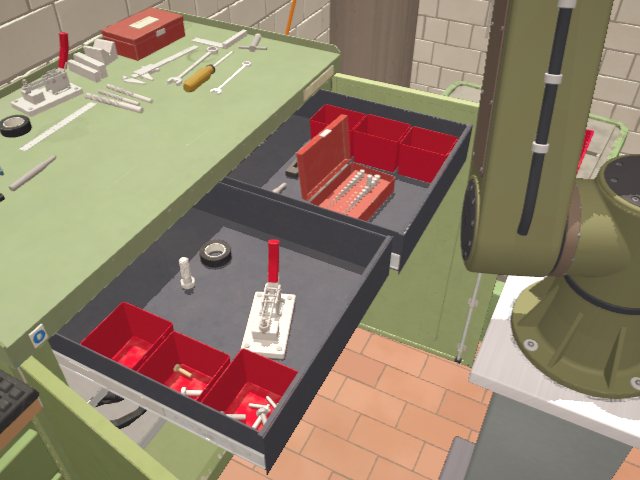

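View pics/top0.png

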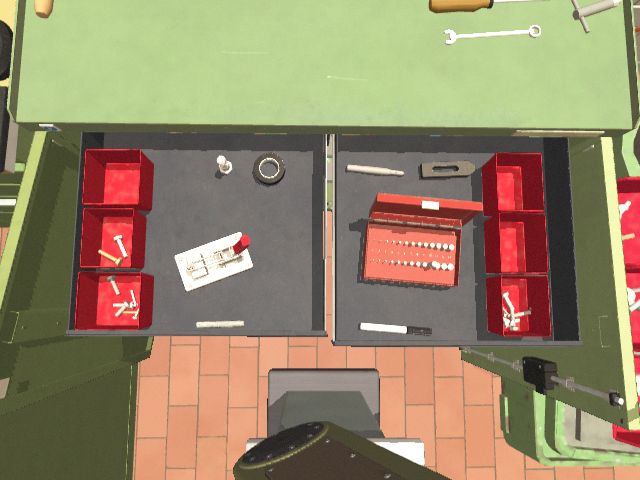

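The case is in the right drawer: about (412,250) in the top view and (350,185) in the side view. The proud drill is near (436,265) in the top view. I'll enlarge both.

```bash
python3 - <<'E'
import cv2,numpy as np
a=cv2.imread("pics/top0.png")[180:300,350:500]; b=cv2.imread("pics/side0.png")[110:230,280:430]
f=lambda i:cv2.resize(i,None,fx=5.3,fy=5,interpolation=cv2.INTER_CUBIC)
cv2.imwrite("pics/crop_t.png",f(a));cv2.imwrite("pics/crop_s.png",f(b))
E
```

```text
(no output)
```

View pics/crop_t.png

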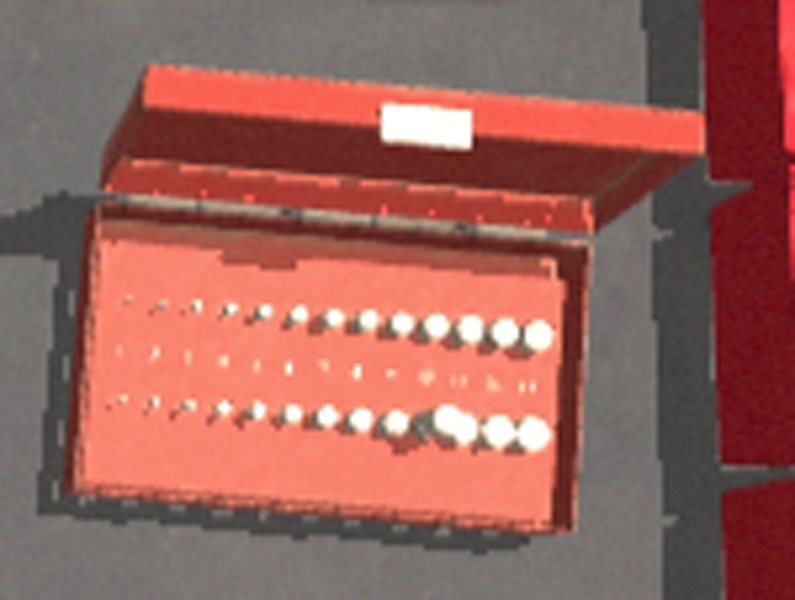

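View pics/crop_s.png

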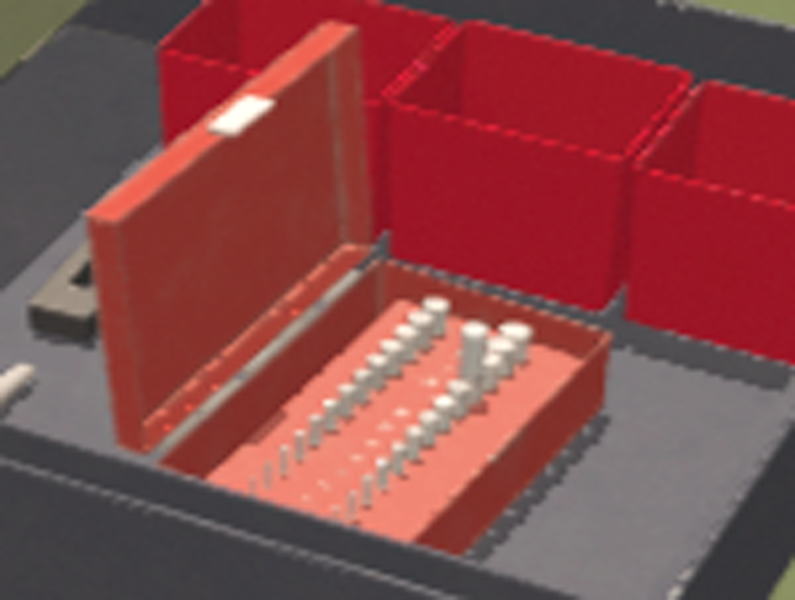

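In the top crop the proud drill's end is at (448,418); in the side crop it is at (475,330). The lid stands roughly upright and the case is yawed slightly. Next I'll triangulate these points.

```bash
cat > h.py <<'E'
import cv2,numpy as np
from cell import camera_params
def PM(n):
    p=camera_params(n); return p["camera_matrix"]@np.c_[cv2.Rodrigues(p["rvec"])[0],p["tvec"]]
def tri(t,s,n="top",m="side"):
    X=cv2.triangulatePoints(PM(n),PM(m),np.array(t,float).T,np.array(s,float).T); return (X[:3]/X[3]).T
def plane(px,z,n="top"):
    p=camera_params(n);R=cv2.Rodrigues(p["rvec"])[0];c=-R.T@p["tvec"]
    d=(R.T@np.linalg.inv(p["camera_matrix"])@np.c_[np.array(px,float),np.ones(len(px))].T).T
    return c+d*((z-c[2])/d[:,2])[:,None]
T=lambda q:[350+q[0]/5.3,180+q[1]/5]; S=lambda q:[280+q[0]/5.3,110+q[1]/5]
E
python3 - <<'E'
from h import *
np.set_printoptions(precision=4,suppress=True)
tp=[(448,418),(538,334),(534,434),(573,530),(704,112),(148,68),(400,322)]
sp=[(475,330),(436,303),(516,330),(608,340),(325,25),(90,215),(376,361)]
X=tri([T(q) for q in tp],[S(q) for q in sp]);print(X)
z0=X[1:3,2].mean()-.034;print("floor",z0)
b=plane([T((127,300)),T((538,334)),T((120,401)),T((534,434)),],z0+.034);print(b)
print(plane([T((448,418))],z0+.057))
# tray front corners at rim, hinge ends
print(plane([T((68,493)),T((573,530)),T((100,200)),T((590,240))],z0+.038))
# side view of strip outer/inner
E
```

```text
[[ 0.4659 -0.1711  0.0562]
 [ 0.4975 -0.2076  0.0369]
 [ 0.4618 -0.2054  0.0359]
 [ 0.4278 -0.2183  0.0337]
 [ 0.5594 -0.2291  0.1421]
 [ 0.5712 -0.0601  0.1445]
 [ 0.5019 -0.1608  0.0355]]
floor 0.0024369835460039957
[[ 0.5091 -0.0675  0.0364]
 [ 0.4979 -0.2076  0.0364]
 [ 0.4726 -0.0648  0.0364]
 [ 0.4618 -0.2052  0.0364]]
[[ 0.4659 -0.1702  0.0594]]
[[ 0.4395 -0.0466  0.0404]
 [ 0.4276 -0.2163  0.0404]
 [ 0.5448 -0.058   0.0404]
 [ 0.5317 -0.2252  0.0404]]
```

```bash
cat >> h.py <<'E'
from cell import monitor
from scipy.spatial.transform import Rotation as Ro
def to(target,yaw=-0.079):
    o=monitor.get_obs();q=o['eef_rot'];R=Ro.from_quat([*q[1:],q[0]]).as_matrix()
    y=np.arctan2(R[1,0],R[0,0])
    print("t",round(o['t'],2),"tcp",o['tcp_pos'].round(4),"yaw",round(y,4),"turn",round(y-yaw,4),"tilt",R[2,2].round(5),"w",round(o['gripper_width'],3),
     "F",np.round(o['wrist_force'],2)); print("tool cm",((np.array(target)-o['tcp_pos'])@R*100).round(2))
E
python3 -m creep '[-1,0,0,0,0.17, -1,0,0,0,0.17, -1,0,0,0,0.17, -1,3,-5,0,0, -1,3,-5,0,0]'
python3 -c "
from h import *
to([.4655,-.170,.12])"
```

```text
t: 0.72
tcp_pos: [0.2985, -0.403, 0.205]
eef_rot: [-0.0, 0.999, -0.039, -0.0]
wrist_force: [0.9, 0.2, 0.4]
gripper_width: 0.504
gripper_force: 0.0
t 0.72 tcp [ 0.2985 -0.403   0.205 ] yaw -0.0787 turn 0.0003 tilt -1.0 w 0.504 F [0.9  0.17 0.39]
tool cm [ 14.82 -24.53   8.51]
```

```bash
python3 -m creep '[-1,3,-5,0,0, -1,3,-5,0,0, -1,3,-5,0,0, -1,3,-5,0,0, -1,2.8,-4.5,0,0]' >/dev/null
python3 -m creep '[-1,0,0,2.5,0, -1,0,0,2.5,0, -1,0,0,2.5,0, -1,0,0,0,0, -1,0,0,0,0]'
python3 - <<'E'
from h import *
from cell import read_camera
to([.4655,-.170,.057])
for n in ("wrist","side"): cv2.imwrite(f"pics/{n}1.png",read_camera(n))
a=cv2.imread("pics/wrist1.png"); b=cv2.imread("pics/side1.png")[100:230,280:430]
cv2.imwrite("pics/v1.png",np.hstack([cv2.resize(a,(400,300)),cv2.resize(b,(400,346))[:300]]))
E
```

```text
t: 1.98
tcp_pos: [0.465, -0.1715, 0.1313]
eef_rot: [0.0, 0.999, -0.039, 0.0]
wrist_force: [0.6, 0.5, 0.1]
gripper_width: 0.004
gripper_force: 0.0
t 1.98 tcp [ 0.465  -0.1715  0.1313] yaw -0.0773 turn 0.0017 tilt -1.0 w 0.004 F [0.62 0.47 0.1 ]
tool cm [ 0.04 -0.16  7.43]
```

View pics/v1.png

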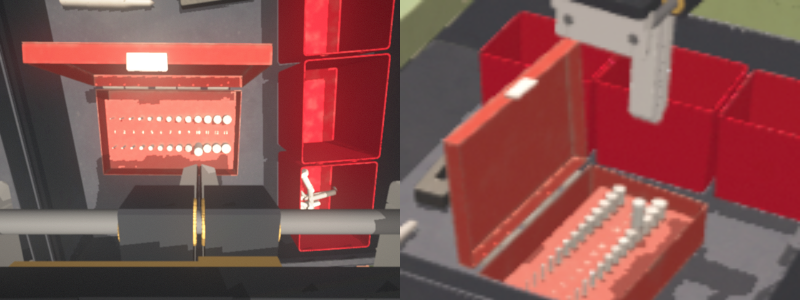

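The wrist view shows the proud drill at (198,150), in line with the closed fingers. I'll go down slowly.

```bash
python3 -m creep '[-1,0,-0.15,2.2,0, -1,0,0,2.2,0, -1,0,0,2,0, -1,0,0,0,0, -1,0,0,0,0]'
python3 -m creep '[-1,0,0,0.5,0, -1,0,0,0.5,0, -1,0,0,0.2,0, -1,0,0,0.1,0, -1,0,0,0,0]'
python3 -c "
from h import *
to([.4655,-.170,.037])"
```

```text
t: 2.7
tcp_pos: [0.4653, -0.1701, 0.0676]
eef_rot: [0.0, 0.999, -0.039, 0.001]
wrist_force: [0.1, 0.8, 0.1]
gripper_width: 0.005
gripper_force: 0.0
t: 3.32
tcp_pos: [0.4648, -0.1699, 0.0535]
eef_rot: [0.0, 0.999, -0.039, -0.0]
wrist_force: [-0.1, -1.0, 1.2]
gripper_width: 0.007
gripper_force: 0.5
t 3.33 tcp [ 0.4648 -0.1699  0.0535] yaw -0.0772 turn 0.0018 tilt -1.0 w 0.007 F [-0.13 -1.02  1.17]
tool cm [0.07 0.01 1.65]
```

```bash
python3 -m creep '[-1,0,0,0.3,0, -1,0,0,0.3,0, -1,0,0,0.3,0, -1,0,0,0.2,0, -1,0,0,0,0]'
python3 -m creep '[-1,0,0,0.1,0, -1,0,0,0.1,0, -1,0,0,0.1,0, -1,0,0,0,0, -1,0,0,0,0]'
python3 -c "
from h import *
to([.4655,-.170,.037])"
```

```text
t: 3.95
tcp_pos: [0.4645, -0.1697, 0.0421]
eef_rot: [-0.0, 0.999, -0.039, -0.0]
wrist_force: [0.4, -0.3, -1.0]
gripper_width: 0.006
gripper_force: 0.0
t: 4.58
tcp_pos: [0.4648, -0.1699, 0.0394]
eef_rot: [0.0, 0.999, -0.039, 0.0]
wrist_force: [0.1, 0.5, 0.7]
gripper_width: 0.005
gripper_force: 0.0
t 4.58 tcp [ 0.4648 -0.1699  0.0394] yaw -0.0772 turn 0.0018 tilt -1.0 w 0.005 F [0.12 0.46 0.72]
tool cm [0.07 0.   0.24]
```

```bash
python3 -m creep '[-1,0,0,0.05,0, -1,0,0,0.05,0, -1,0,0,0.05,0, -1,0,0,0.05,0, -1,0,0,0.05,0]'
python3 - <<'E'
from h import *
from cell import read_camera
to([.4655,-.170,.037])
b=read_camera("side")[100:230,280:430]; cv2.imwrite("pics/v2.png",cv2.resize(b,(690,600),interpolation=2))
E
```

```text
t: 5.2
tcp_pos: [0.465, -0.1699, 0.0375]
eef_rot: [0.0, 0.999, -0.039, 0.0]
wrist_force: [-4.8, 0.9, 13.3]
gripper_width: 0.006
gripper_force: 6.8
t 5.2 tcp [ 0.465  -0.1699  0.0375] yaw -0.0772 turn 0.0018 tilt -1.0 w 0.006 F [-4.79  0.87 13.31]
tool cm [0.05 0.   0.05]
```

View pics/v2.png

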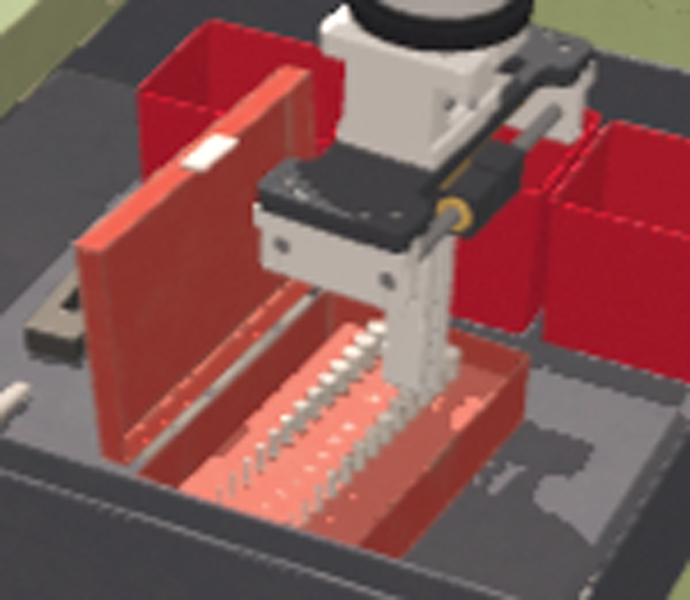

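The fingertip stopped at z=0.0375 with 13 N on it, so the drill is home and the lid still stands open. I'll retreat, and check where the bench edge is before going behind the lid.

```bash
python3 -m creep '[-1,0,0,-2,0, -1,0,0,-4,0, -1,0,0,-5,0, -1,0,0,-4,0, -1,0,0,0,0]'
python3 - <<'E'
from h import *
from cell import read_camera
np.set_printoptions(precision=4,suppress=True)
print("bench",tri([(47,127)],[(38,335)]))
for z in (0,.05,.1,.15): print(z,plane([(420,130),(370,170),(430,162)],z)[:,:2].ravel())
im=read_camera("side")[100:230,280:430]; cv2.imwrite("pics/v3.png",cv2.resize(im,(690,600),interpolation=2))
to([.59,-.145,.12])
E
```

```text
t: 5.88
tcp_pos: [0.4658, -0.1703, 0.1895]
eef_rot: [0.001, 0.999, -0.039, 0.002]
wrist_force: [-0.7, -0.2, -0.3]
gripper_width: 0.006
gripper_force: 0.0
bench [[0.6782 0.4763 0.1332]]
0 [ 0.7279 -0.1632  0.6476 -0.0658  0.6646 -0.1813]
0.05 [ 0.7105 -0.1516  0.6346 -0.0595  0.6507 -0.1686]
0.1 [ 0.6931 -0.1399  0.6215 -0.0532  0.6367 -0.156 ]
0.15 [ 0.6756 -0.1283  0.6085 -0.0469  0.6227 -0.1434]
t 5.92 tcp [ 0.465  -0.1699  0.1874] yaw -0.0772 turn 0.0018 tilt -1.0 w 0.006 F [ 0.18  0.04 -0.02]
tool cm [12.26 -3.45  6.76]
```

View pics/v3.png

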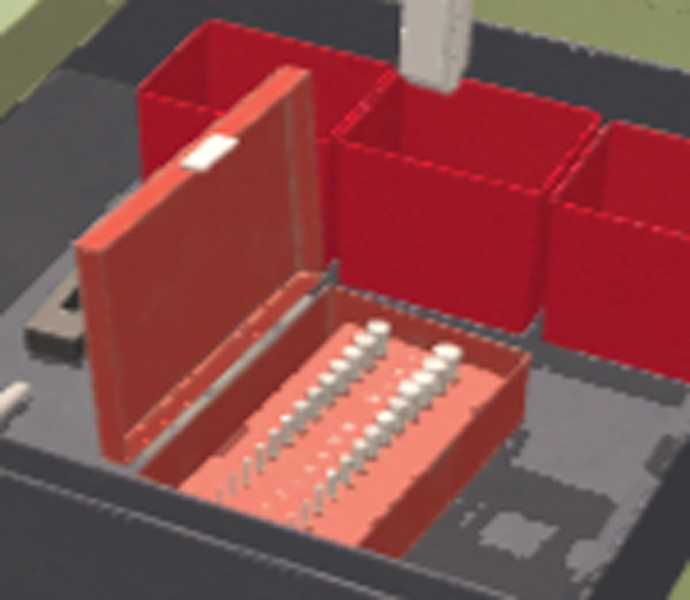

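The drill is now level with its neighbours at about (415,385), and the lid is untouched. The bench edge (x≈0.68, z≈0.13) is clear of the gripper body, so I can go over and behind the lid.

```bash
python3 -m creep '[-1,4,-1.2,0,0, -1,4,-1.2,0,0, -1,4.4,-1.1,0,0, -1,0,0,0,0, -1,0,0,0,0]' >/dev/null
python3 -c "
from h import *
to([.59,-.145,.12])"
python3 -m creep '[-1,0,0,2.5,0, -1,0,0,2.5,0, -1,0,0,1.6,0, -1,0,0,0,0, -1,0,0,0,0]'
python3 -c "
from h import *
to([.59,-.145,.12])"
```

```text
t 6.55 tcp [ 0.5903 -0.1445  0.1853] yaw -0.0772 turn 0.0018 tilt -1.0 w 0.006 F [-0.32  0.08 -0.18]
tool cm [-0.    0.06  6.53]
t: 7.18
tcp_pos: [0.5914, -0.1447, 0.122]
eef_rot: [0.0, 0.999, -0.039, 0.001]
wrist_force: [-0.2, -0.2, 0.7]
gripper_width: 0.004
gripper_force: 0.0
t 7.17 tcp [ 0.5914 -0.1447  0.122 ] yaw -0.0774 turn 0.0016 tilt -1.0 w 0.004 F [-0.24 -0.17  0.65]
tool cm [-0.14  0.04  0.2 ]
```

```bash
python3 -m creep '[-1,-0.8,0,0,0, -1,-0.8,0,0,0, -1,-0.8,0,0,0, -1,-0.8,0,0,0, -1,-0.8,0,0,0]'|sed -n 2,4p
python3 -m creep '[-1,-0.8,0,0,0, -1,-0.8,0,0,0, -1,-0.8,0,0,0, -1,-0.5,0,0,0, -1,-0.5,0,0,0]'|sed -n 2,4p
python3 - <<'E'
from h import *
from cell import read_camera
to([.501,-.138,.12])
im=read_camera("side")[100:230,280:430]; cv2.imwrite("pics/v4.png",cv2.resize(im,(690,600),interpolation=2))
E
```

```text
tcp_pos: [0.5507, -0.1414, 0.1211]
eef_rot: [0.0, 0.999, -0.039, 0.0]
wrist_force: [-0.8, -0.3, 1.3]
tcp_pos: [0.517, -0.1388, 0.121]
eef_rot: [0.0, 0.999, -0.039, 0.0]
wrist_force: [0.7, -0.9, -0.8]
t 8.43 tcp [ 0.517  -0.1388  0.121 ] yaw -0.0773 turn 0.0017 tilt -1.0 w 0.007 F [ 0.74 -0.87 -0.76]
tool cm [-1.6   0.04  0.1 ]
```

View pics/v4.png

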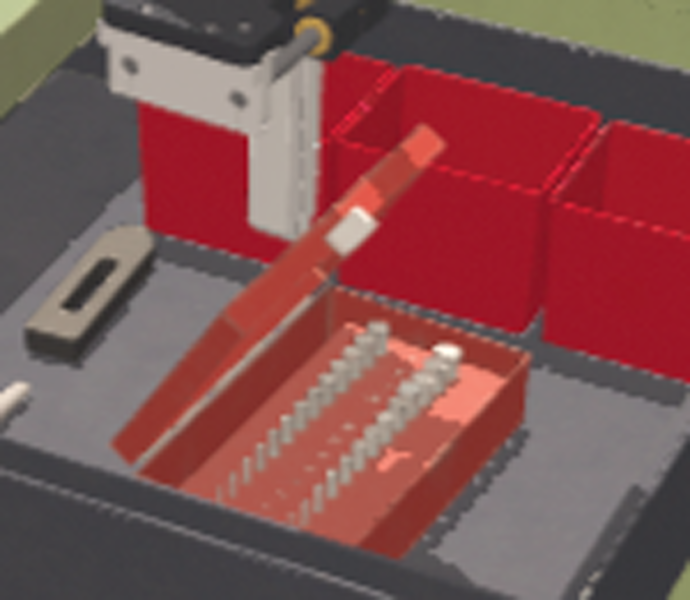

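The lid has passed about 1 rad and is turning over. I'll push a little further, then let it sink.

```bash
python3 -m creep '[-1,-0.6,0,0,0, -1,-0.6,0,0,0, -1,-0.6,0,0,0, -1,-0.6,0,0,0, -1,-0.6,0,0,0]'|sed -n 2,4p
for i in 1 2 3; do python3 -m creep '[-1,0,0,0,0, -1,0,0,0,0, -1,0,0,0,0, -1,0,0,0,0, -1,0,0,0,0]'|sed -n 1,1p; done
python3 - <<'E'
from h import *
from cell import read_camera
to([.455,-.135,.056])
im=read_camera("side")[100:230,280:430]; cv2.imwrite("pics/v5.png",cv2.resize(im,(690,600),interpolation=2))
E
```

```text
tcp_pos: [0.487, -0.1365, 0.121]
eef_rot: [0.0, 0.999, -0.039, 0.0]
wrist_force: [1.0, 0.1, 0.4]
t: 9.72
t: 10.35
t: 10.98
t 10.97 tcp [ 0.4874 -0.1365  0.1209] yaw -0.0773 turn 0.0017 tilt -1.0 w 0.006 F [ 0.78  0.5  -0.2 ]
tool cm [-3.24  0.1   6.49]
```

View pics/v5.png

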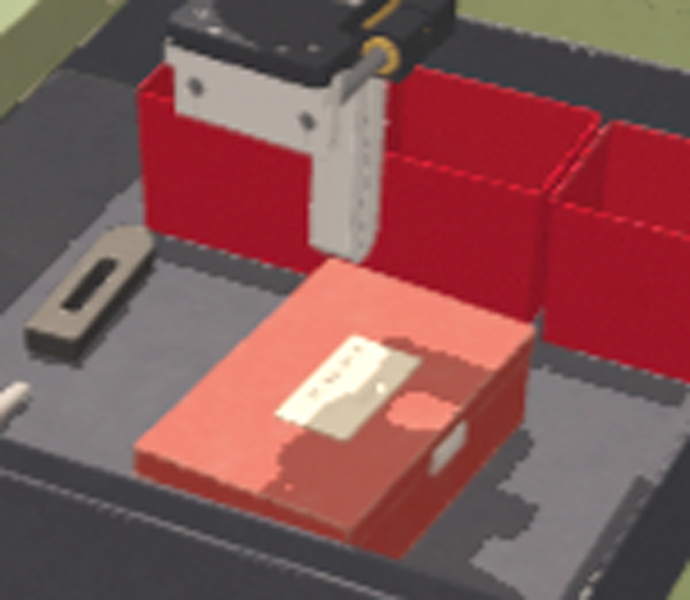

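The lid has sunk shut. One gentle press near its front edge will make sure.

```bash
python3 -m creep '[-1,-1.6,0,0,0, -1,-1.6,0,2,0, -1,0,0,2,0, -1,0,0,1.7,0, -1,0,0,0,0]'|sed -n 2,4p
python3 -m creep '[-1,0,0,0.2,0, -1,0,0,0.15,0, -1,0,0,0.15,0, -1,0,0,0.1,0, -1,0,0,0.1,0]'
python3 -m creep '[-1,0,0,0.05,0, -1,0,0,0.05,0, -1,0,0,0.05,0, -1,0,0,0,0, -1,0,0,0,0]'|sed -n 2,4p
```

```text
tcp_pos: [0.455, -0.1338, 0.0632]
eef_rot: [-0.0, 0.999, -0.039, -0.001]
wrist_force: [-0.8, -0.8, 0.4]
t: 12.28
tcp_pos: [0.4555, -0.1341, 0.0569]
eef_rot: [0.0, 0.999, -0.039, 0.0]
wrist_force: [0.1, 0.1, -1.0]
gripper_width: 0.006
gripper_force: 0.0
tcp_pos: [0.4555, -0.134, 0.0555]
eef_rot: [0.0, 0.999, -0.039, 0.0]
wrist_force: [-0.2, 0.2, 0.2]
```

```bash
python3 -m creep '[-1,0,0,0.05,0, -1,0,0,0.05,0, -1,0,0,0.05,0, -1,0,0,0,0, -1,0,0,0,0]'|sed -n 2,4p
```

```text
tcp_pos: [0.4555, -0.134, 0.0542]
eef_rot: [0.0, 0.999, -0.039, 0.0]
wrist_force: [-2.3, 0.4, 5.3]
```

Contact at z=0.054 with 5 N, which is exactly the shut height. I'll withdraw and check from above.

```bash
python3 -m creep '[-1,0,0,-2,0, -1,0,0,-4,0, -1,0,0,-5,0, -1,-4,0,-4,0, -1,-4,0,0,0]'|sed -n 2,4p
python3 -m creep '[-1,-5,0,0,0, -1,-2,0,0,0, -1,0,0,0,0, -1,0,0,0,0, -1,0,0,0,0]'|sed -n 2,4p
python3 - <<'E'
from cell import read_camera
import cv2,numpy as np
a,b=read_camera("top"),read_camera("side")
cv2.imwrite("pics/v6.png",np.hstack([cv2.resize(a[120:360,320:560],(400,400)),cv2.resize(b[80:280,240:440],(400,400))]))
E
```

```text
tcp_pos: [0.3757, -0.1281, 0.2062]
eef_rot: [0.001, 0.999, -0.038, 0.002]
wrist_force: [0.0, 0.0, -0.0]
tcp_pos: [0.3065, -0.1225, 0.2038]
eef_rot: [-0.0, 0.999, -0.038, -0.0]
wrist_force: [-0.9, -0.2, 0.3]
```

View pics/v6.png

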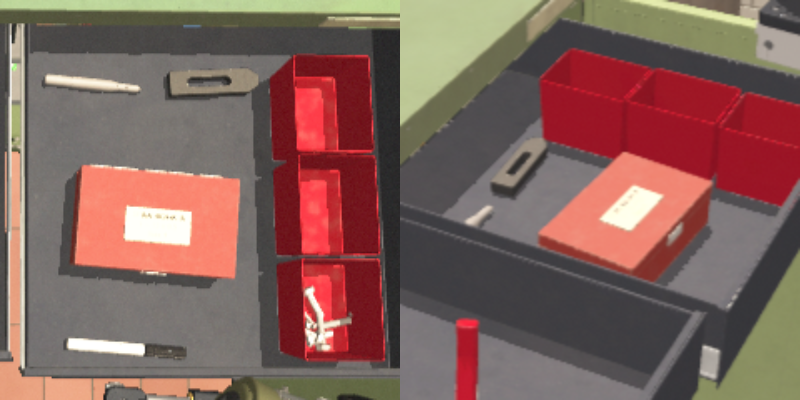

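The case is shut in place at about (157,222) in the top crop. The punch, strap clamp and marker look unmoved, and the hand is clear.

```bash
python3 -c "
from cell import bot
print(bot.close_job())"
```

```text
the job is handed in; nothing more can be done
None
```

The drill was pressed home and the lid then pushed over and shut, the case and the things around it look unmoved, the hand is clear, and the job is handed in; no verdict came back.

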